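Register plaster moulds on the casting board and stopper them

TASK

Stand all the plaster moulds upright on the casting board in one close row that starts in the corner of the stops: each mould's short end pushed flush against the back fence, the first mould's long side flush against the side stop and every further one close against its neighbour. Only when the whole row is squared up, set a stopper fully home in the mouth of each mould. The row must still be flush at the end, a spare stopper stays in its rack, and the mug and the jar are left where they are.

Things in the scene. Friction and masses are not known exactly. Their poses are not given: they have to be found in the camera images.
- jig: casting board of plywood, 210 (x) by 260 (y) by 12 mm thick, fixed to the bench. Origin: centre of its underside. Dark wooden fence along its +x edge and a side stop along its +y edge, both 18 mm thick and rising 32 mm above the board's top; the -x and -y edges are open
- corner (a point): inner corner of the board, where the inner faces of the fence and the side stop meet on the board's top face, 12 mm above the bench. Axes as the board's: the fence's inner face is the plane x = 0, the side stop's is y = 0, and the free board surface (192 by 242 mm) lies at negative x and y
- mould1: slip-casting mould: off-white plaster block with two black rubber bands, 96 (x) by 64 (y) by 62 mm (z, up), about 0.4 kg, loose, starts on the bench to the right of the board; may be absent (two or three are there, all alike). Origin: centre of its underside. Its mouth is a 36 mm round hole, 42 mm deep, in the middle of the top. Symmetrical under a half turn
- stopper1: dark grey tapered stopper, 70 mm high, 50 g: taper from 22 mm diameter at the foot to 30 mm at 30 mm up, flange of 44 mm diameter (30 to 36 mm up), round grip of 24 mm diameter (36 to 70 mm). Origin: centre of its foot, z up. Starts in the rack. Seated in a mould, its flange rests on the mould's top, its origin 32 mm above the mould's underside. All alike, any fits any mould
- mould2: slip-casting mould: off-white plaster block with two black rubber bands, 96 (x) by 64 (y) by 62 mm (z, up), about 0.4 kg, loose, starts on the bench to the right of the board; may be absent (two or three are there, all alike). Origin: centre of its underside. Its mouth is a 36 mm round hole, 42 mm deep, in the middle of the top. Symmetrical under a half turn
- stopper2: dark grey tapered stopper, 70 mm high, 50 g: taper from 22 mm diameter at the foot to 30 mm at 30 mm up, flange of 44 mm diameter (30 to 36 mm up), round grip of 24 mm diameter (36 to 70 mm). Origin: centre of its foot, z up. Starts in the rack. Seated in a mould, its flange rests on the mould's top, its origin 32 mm above the mould's underside. All alike, any fits any mould
- mould3: slip-casting mould: off-white plaster block with two black rubber bands, 96 (x) by 64 (y) by 62 mm (z, up), about 0.4 kg, loose, starts on the bench to the right of the board; may be absent (two or three are there, all alike). Origin: centre of its underside. Its mouth is a 36 mm round hole, 42 mm deep, in the middle of the top. Symmetrical under a half turn
- stopper3: dark grey tapered stopper, 70 mm high, 50 g: taper from 22 mm diameter at the foot to 30 mm at 30 mm up, flange of 44 mm diameter (30 to 36 mm up), round grip of 24 mm diameter (36 to 70 mm). Origin: centre of its foot, z up. Starts in the rack. Seated in a mould, its flange rests on the mould's top, its origin 32 mm above the mould's underside. All alike, any fits any mould
- rack: wooden stopper rack, 60 (x) by 210 (y) by 40 mm high, fixed to the bench, with three 36 mm through holes in a row along its y at -70, 0 and 70 mm. Origin: centre of its underside. A stopper in it rests with its flange on the rack's top, so its origin is 10 mm above the bench
- mug: bystander: white mug, 84 mm wide, 90 mm high; origin at the centre of its underside
- jar: bystander: closed terracotta-coloured jar, 70 mm wide, 90 mm high; origin at the centre of its underside
Not all that is in view belongs to the job. Leave any green or purple look-alike of the stopper2 alone.

How it is judged:
On the way, in this order (a step that is already met when the one before it is completed fails the run):
1. all moulds present stand in a close row, flush with fence and side stop (x of mould1 in the frame of corner between -0.051 and -0.046 m and angle between the x axis of each of mould1, mould2, mould3 and the x axis of corner, either way round below 0.04 rad and angle between each of mould1, mould2, mould3's own z axis and vertical below 0.05 rad and z of mould1 in the frame of corner between -0.003 and 0.004 m and (y of mould1 in the frame of corner between -0.035 and -0.03 m or y of mould1 in the frame of corner between -0.101 and -0.094 m or y of mould1 in the frame of corner between -0.1665 and -0.158 m) and x of mould2 in the frame of corner between -0.051 and -0.046 m and z of mould2 in the frame of corner between -0.003 and 0.004 m and (y of mould2 in the frame of corner between -0.035 and -0.03 m or y of mould2 in the frame of corner between -0.101 and -0.094 m or y of mould2 in the frame of corner between -0.1665 and -0.158 m) and x of mould3 in the frame of corner between -0.051 and -0.046 m and z of mould3 in the frame of corner between -0.003 and 0.004 m and (y of mould3 in the frame of corner between -0.035 and -0.03 m or y of mould3 in the frame of corner between -0.101 and -0.094 m or y of mould3 in the frame of corner between -0.1665 and -0.158 m) and (y of mould1 in the frame of corner between -0.035 and -0.03 m or y of mould2 in the frame of corner between -0.035 and -0.03 m or y of mould3 in the frame of corner between -0.035 and -0.03 m) and (y of mould1 in the frame of corner between -0.101 and -0.094 m or y of mould2 in the frame of corner between -0.101 and -0.094 m or y of mould3 in the frame of corner between -0.101 and -0.094 m)), for 0.2 s.
2. every mould present has a stopper fully home in its mouth (((horizontal distance between stopper1 and mould1 below 0.008 m and angle between stopper1's own z axis and vertical below 0.12 rad and z of stopper1 in the frame of mould1 between 0.028 and 0.036 m) or (horizontal distance between stopper2 and mould1 below 0.008 m and angle between stopper2's own z axis and vertical below 0.12 rad and z of stopper2 in the frame of mould1 between 0.028 and 0.036 m) or (horizontal distance between stopper3 and mould1 below 0.008 m and angle between stopper3's own z axis and vertical below 0.12 rad and z of stopper3 in the frame of mould1 between 0.028 and 0.036 m)) and ((horizontal distance between stopper1 and mould2 below 0.008 m and angle between stopper1's own z axis and vertical below 0.12 rad and z of stopper1 in the frame of mould2 between 0.028 and 0.036 m) or (horizontal distance between stopper2 and mould2 below 0.008 m and angle between stopper2's own z axis and vertical below 0.12 rad and z of stopper2 in the frame of mould2 between 0.028 and 0.036 m) or (horizontal distance between stopper3 and mould2 below 0.008 m and angle between stopper3's own z axis and vertical below 0.12 rad and z of stopper3 in the frame of mould2 between 0.028 and 0.036 m)) and ((horizontal distance between stopper1 and mould3 below 0.008 m and angle between stopper1's own z axis and vertical below 0.12 rad and z of stopper1 in the frame of mould3 between 0.028 and 0.036 m) or (horizontal distance between stopper2 and mould3 below 0.008 m and angle between stopper2's own z axis and vertical below 0.12 rad and z of stopper2 in the frame of mould3 between 0.028 and 0.036 m) or (horizontal distance between stopper3 and mould3 below 0.008 m and angle between stopper3's own z axis and vertical below 0.12 rad and z of stopper3 in the frame of mould3 between 0.028 and 0.036 m))), for 0.2 s.
At the end, for the whole second after the job is handed in: Each mould stands on the board, within 3 mm of the fence, square within 0.04 rad, in a row from the side stop (gaps up to 3 mm; 5 mm in all to the second, 6.5 mm to the third); each has an upright stopper home within 4 mm; a spare stopper is in the rack; all at rest (all of step 1 and all of step 2 and ((horizontal distance between stopper1 and mould1 below 0.008 m and angle between stopper1's own z axis and vertical below 0.12 rad and z of stopper1 in the frame of mould1 between 0.028 and 0.036 m) or (horizontal distance between stopper1 and mould2 below 0.008 m and angle between stopper1's own z axis and vertical below 0.12 rad and z of stopper1 in the frame of mould2 between 0.028 and 0.036 m) or (horizontal distance between stopper1 and mould3 below 0.008 m and angle between stopper1's own z axis and vertical below 0.12 rad and z of stopper1 in the frame of mould3 between 0.028 and 0.036 m) or (z of stopper1 in the frame of rack between 0.005 and 0.015 m and x of stopper1 in the frame of rack between -0.015 and 0.015 m and y of stopper1 in the frame of rack between -0.09 and 0.09 m)) and ((horizontal distance between stopper2 and mould1 below 0.008 m and angle between stopper2's own z axis and vertical below 0.12 rad and z of stopper2 in the frame of mould1 between 0.028 and 0.036 m) or (horizontal distance between stopper2 and mould2 below 0.008 m and angle between stopper2's own z axis and vertical below 0.12 rad and z of stopper2 in the frame of mould2 between 0.028 and 0.036 m) or (horizontal distance between stopper2 and mould3 below 0.008 m and angle between stopper2's own z axis and vertical below 0.12 rad and z of stopper2 in the frame of mould3 between 0.028 and 0.036 m) or (z of stopper2 in the frame of rack between 0.005 and 0.015 m and x of stopper2 in the frame of rack between -0.015 and 0.015 m and y of stopper2 in the frame of rack between -0.09 and 0.09 m)) and ((horizontal distance between stopper3 and mould1 below 0.008 m and angle between stopper3's own z axis and vertical below 0.12 rad and z of stopper3 in the frame of mould1 between 0.028 and 0.036 m) or (horizontal distance between stopper3 and mould2 below 0.008 m and angle between stopper3's own z axis and vertical below 0.12 rad and z of stopper3 in the frame of mould2 between 0.028 and 0.036 m) or (horizontal distance between stopper3 and mould3 below 0.008 m and angle between stopper3's own z axis and vertical below 0.12 rad and z of stopper3 in the frame of mould3 between 0.028 and 0.036 m) or (z of stopper3 in the frame of rack between 0.005 and 0.015 m and x of stopper3 in the frame of rack between -0.015 and 0.015 m and y of stopper3 in the frame of rack between -0.09 and 0.09 m)) and linear speed of each of mould1, mould2, mould3, stopper1, stopper2, stopper3 below 0.02 m/s); the robot touches nothing.
It fails at once if a bystander (mug or jar) is moved by more than 5 cm (distance of any of mug, jar from where it was at the start of the episode above 0.05 m).
Of mould1, mould2, mould3 only 2 to 3 are there at a start; the rules pass over those that are not, and their reading is None.
At some moment in a run one of mould1, mould2, mould3 may be knocked a few centimetres aside while the robot is not near it.
It also fails if it takes over 210 s, if anything falls off the work surface, if the arm or the gripper's body presses on something with over 40 N, if the wrist force passes 120 N, or if a joint passes its speed limit or range.

ROBOT

A 7-joint arm with a two-finger parallel gripper is mounted at the origin on the work surface. World frame = base frame: x ahead of the robot, y to its left, z up, the work surface at z = 0. Lengths are in m, angles in rad, forces in N, time in s.
With the tool pointing down it reaches from about 0.425 to 0.95 m from the base axis. Payload 4.7 kg.
Tool frame: the origin (TCP) lies between the finger pads; the fingertips stand 25 mm ahead of it and the grasp point (between the pads) lies 6 mm ahead of it; z points along the fingers, y is the line along which they close (so a half turn about z gives the same grasp; the last joint's range is limited). The gripper opens to 85 mm and grips with 20 to 120 N. Pads are 22 mm wide; open, the fingers measure 114 mm over their backs; the gripper's body (76 mm by 85 mm) begins 54 mm behind the grasp point. The pads swing forward as they close: fully open they stand 13 mm farther back than shut.
Start: joints at [1.289, 0.469, -0.049, 1.532, 0.024, 1.141, -0.082], TCP at [0.169, -0.654, 0.256] pointing down, gripper open.
Joint ranges: [-2.59, 2.59], [-0.33, 1.99], [-1.39, 1.29], [0.1, 2.45], [-1.04, 4.18], [0.21, 1.99], [-2.66, 2.66]. Speed limits (rad/s): [2.57, 2.57, 3.14, 3.14, 3.14, 3.14, 3.14].

INTERFACE

Orientations are given as a 3x3 rotation matrix whose columns are the frame's x, y, z axes.
In Python, from rig import * gives the robot as it stands. Calls block until the motion is done:
- movep(position, orientation): joint-space move of the TCP to a pose.
- move_l(position, attitude=None, feed=0.15, until_force=None): straight line of the TCP; attitude=None keeps the orientation; feed is the mean speed in m/s. With until_force (N) it stops when the force on the tool has changed by that much, and returns True; else False.
- move_joints(angles): joint-space move.
- command_gripper(opening, newtons=None): finger opening in m; newtons is the grip in N (None keeps the last); returns when the fingers have stopped.
- sleep(seconds).
- inverse_kinematics(position, orientation): joint angles nearest the present ones, or None.
- sense(): the state.
- camera(name): name is "scene" or "top" or "wrist"; returns (picture, depth): 420x560x3 uint8, red, green, blue; 420x560 float32, m along the optical axis (not along the pixel's ray), 0 where there is no reading.
- camera_params(name): a dict with "K" (3x3 intrinsics, pixels), "position" and "rotation" of the camera in the world; the wrist camera has in their place "tool_from_camera" (4x4, takes a point from camera to tool coordinates, whose origin is the TCP and whose axes are the flange's). Camera axes: x right, y down, z forward; pixel columns grow to the right and rows downward; lengths in m; the calibration is good to about 2 mm. The wrist camera is an equidistant fisheye: a pixel r from the principal point sees the ray r / f radians off the axis. A picture is of the moment at which its call begins: read the wrist's pose just before it. camera_params takes no time and is no camera call.
A pose or a line that the arm cannot do raises Unreachable and nothing moves.
- finish_job(): hands the job in; it is judged then, once.
The state is a dict: "time_s": time; "joint_pos": joint angles; "qd": joint speeds; "joint_efforts": joint torques, N m; "position": TCP position; "tcp_rot": TCP orientation; "wrist_force": force on the tool from outside, world axes, zero at the start; "ft_torque": the same for the moment, N m; "finger_gap": finger opening in m; "gripper_force": force on a finger pad.
Only numpy, scipy, OpenCV 4.12 (cv2) and the standard library are available. Lean on these libraries where they do the work, as an engineer would, in place of code of your own. Each camera call takes 0.05 s, during which the arm holds its last target. There are 200 camera calls.

## Working session

There is one attempt and no reset: what is moved stays moved. The work goes in short steps, each a Python script; the robot and the scene stay as the last script left them, time stands still between calls to the robot, and variables do not carry over. Pictures are saved under pics/ and viewed, at most 14 in all, crops included, and the job is handed in when it is done.

```bash
mkdir -p pics; ls
python3 - <<'E'
from rig import *
import cv2,numpy as np
for n in("top","scene"):
    im,d=camera(n); cv2.imwrite(f"pics/{n}0.png",im[:,:,::-1]); np.save(f"{n}0.npy",d)
    p=camera_params(n); print(n,p)
print(camera_params("wrist")); s=sense(); print(s["time_s"],s["wrist_force"],s["tcp_rot"],s["finger_gap"])
E
```

```text
pics
top {'K': array([[427.8758668 ,   0.        , 275.30237833],
       [  0.        , 427.8758668 , 207.53325619],
       [  0.        ,   0.        ,   1.        ]]), 'position': array([0.52633115, 0.00376636, 1.1995692 ]), 'rotation': array([[-0.00392828, -0.99789834,  0.06467974],
       [-0.99995743,  0.00445997,  0.00807805],
       [-0.00834954, -0.06464525, -0.99787338]])}
scene {'K': array([[476.02236501,   0.        , 276.58190547],
       [  0.        , 476.02236501, 206.0196291 ],
       [  0.        ,   0.        ,   1.        ]]), 'position': array([ 1.09800475, -0.90113168,  0.78396982]), 'rotation': array([[ 0.88558646,  0.27062321, -0.37749134],
       [ 0.46446991, -0.51233354,  0.72234483],
       [ 0.0020818 , -0.81503216, -0.57941198]])}
{'K': array([[325.1922621 ,   0.        , 278.06824792],
       [  0.        , 325.1922621 , 205.94187219],
       [  0.        ,   0.        ,   1.        ]]), 'tool_from_camera': array([[-1.02207939e-04, -9.61431008e-01, -2.75046190e-01,
         7.11470835e-02],
       [ 9.99999549e-01, -3.57897702e-04,  8.79437943e-04,
         4.40900523e-04],
       [-9.43957307e-04, -2.75045976e-01,  9.61430611e-01,
        -1.17353588e-01],
       [ 0.00000000e+00,  0.00000000e+00,  0.00000000e+00,
         1.00000000e+00]])}
0.1 [-0.86231642  0.27301175  0.88284655] [[ 9.68212574e-01  2.50128242e-01 -5.24151802e-04]
 [ 2.50128779e-01 -9.68211075e-01  1.70517171e-03]
 [-8.09779778e-05 -1.78207414e-03 -9.99998409e-01]] 0.08509629815000241
```

View pics/top0.png

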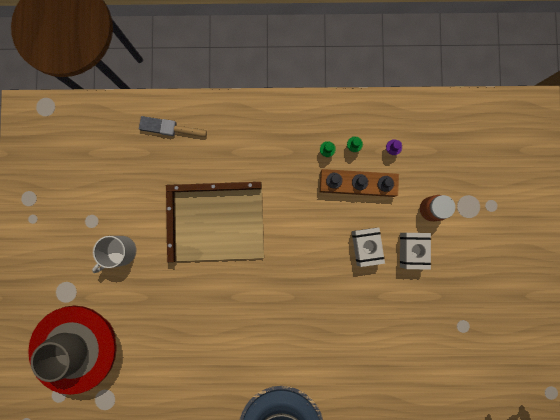

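View pics/scene0.png

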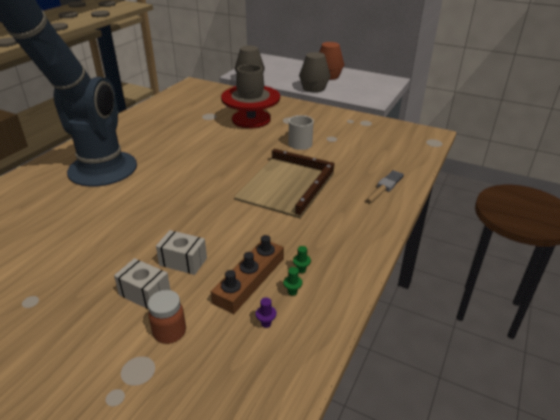

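Top view: two moulds at (370,247) and (416,251); the third is absent. Candidates for a stopper are the dark grey ones in the rack at (334,181), (360,183) and (386,184), green look-alikes at (328,149) and (354,144), and a purple one at (394,147). I choose the dark grey ones in the rack. The board is around (215,222) with its fence at the top (+x) and side stop at the left (+y). The jar is at (438,208), close to the mould at (416,251), and the mug is at (110,252).

```bash
cat > h.py <<'E'
from rig import *
import cv2,numpy as np
def cloud(name):
    """picture and world point per pixel (NaN where no depth)"""
    p=camera_params(name); s=sense(); im,d=camera(name); K=p["K"]
    v,u=np.indices(d.shape); a=(u-K[0,2])/K[0,0]; b=(v-K[1,2])/K[1,1]
    if name=="wrist":
        r=np.hypot(a,b)+1e-9; k=np.tan(np.minimum(r,1.4))/r; a,b=a*k,b*k
        T=p["tool_from_camera"]; R=s["tcp_rot"]@T[:3,:3]; t=s["position"]+s["tcp_rot"]@T[:3,3]
    else: R,t=p["rotation"],p["position"]
    P=np.stack([a*d,b*d,d],-1)@R.T+t
    P[d<=0]=np.nan
    return im,P
def blobs(mask,P,minpix=60):
    n,l,st,c=cv2.connectedComponentsWithStats(mask.astype(np.uint8))
    for i in range(1,n):
        if st[i,4]<minpix: continue
        q=P[l==i]; rect=cv2.minAreaRect(q[:,:2].astype(np.float32)*1000)
        yield c[i].round(),st[i,4],rect,np.median(q[:,2])
def rot(yaw):
    """tool down; finger (closing) line along world (-sin,cos) of yaw, i.e. tool x along yaw"""
    c,s=np.cos(yaw),np.sin(yaw); return np.array([[c,s,0],[s,-c,0],[0,0,-1.]])
def show(im,f,sc=1): cv2.imwrite("pics/"+f,cv2.resize(im[:,:,::-1],None,fx=sc,fy=sc))
def fmt(r): return [np.round(r[0],1).tolist(),np.round(r[1],1).tolist(),round(r[2],2)]
E
python3 - <<'E'
from h import *
im,P=cloud("top"); z=P[...,2]; print("bench",np.nanmedian(z))
hsv=cv2.cvtColor(im,cv2.COLOR_RGB2HSV)
print("tall .05-.07"); [print(c,n,fmt(r),h.round(4)) for c,n,r,h in blobs((z>.052)&(z<.075),P)]
print("fence/rack .03-.048"); [print(c,n,fmt(r),h.round(4)) for c,n,r,h in blobs((z>.03)&(z<.05),P)]
print("high"); [print(c,n,fmt(r),h.round(4)) for c,n,r,h in blobs((z>.076),P)]
E
```

```text
bench -0.0002753127895840368
tall .05-.07
[356. 142.] 74 [[775.9, -205.4], [22.9, 20.9], 28.35] 0.0694
[396. 145.] 74 [[766.7, -311.4], [23.2, 20.8], 12.23] 0.0693
[328. 147.] 71 [[762.4, -130.5], [22.5, 22.0], 41.11] 0.0697
[431. 209.] 141 [[597.1, -408.9], [68.7, 41.6], 7.96] 0.0628
[370. 247.] 777 [[495.3, -236.8], [96.1, 65.3], 8.14] 0.062
[418. 251.] 789 [[484.3, -363.5], [65.8, 95.2], 87.79] 0.0618
[102. 252.] 110 [[486.0, 466.9], [74.7, 33.2], 0.65] 0.0632
[125. 249.] 85 [[486.4, 417.5], [79.7, 30.6], 0.82] 0.0622
[281. 416.] 122 [[59.9, -1.5], [85.7, 17.6], 86.95] 0.0687
fence/rack .03-.048
[353. 145.] 120 [[775.0, -204.5], [41.7, 39.8], 53.22] 0.0358
[392. 148.] 123 [[765.5, -310.1], [42.3, 37.1], 36.65] 0.0361
[327. 150.] 123 [[762.4, -130.9], [41.0, 41.7], 45.73] 0.0364
[359. 182.] 1468 [[670.9, -216.8], [210.9, 61.4], 86.18] 0.0411
[194. 204.] 1216 [[565.5, 179.5], [208.5, 260.4], 1.72] 0.044
[426. 210.] 61 [[594.8, -399.2], [63.8, 21.7], 11.04] 0.0402
[404. 251.] 78 [[484.2, -332.4], [3.5, 93.8], 88.47] 0.0411
[128. 250.] 76 [[487.2, 416.3], [78.6, 29.9], 1.95] 0.0406
[105. 252.] 80 [[484.8, 470.8], [70.4, 25.6], 3.6] 0.0409
[281. 413.] 159 [[55.8, 0.1], [106.1, 27.6], 88.81] 0.0374
high
[336. 178.] 60 [[674.8, -146.9], [19.1, 22.0], 2.41] 0.08
[362. 180.] 64 [[670.1, -215.2], [21.1, 21.8], 4.05] 0.0801
[389. 182.] 60 [[665.0, -286.3], [22.4, 20.8], 88.28] 0.0797
[443. 207.] 472 [[599.1, -422.3], [60.2, 60.1], 63.04] 0.09
[108. 252.] 287 [[484.4, 445.0], [85.5, 83.4], 89.76] 0.0885
[ 72. 350.] 6117 [[240.4, 528.9], [218.6, 217.3], 29.7] 0.1039
```

Run:
```python
from h import *
movep([.5,-.26,.32],rot(0)); im,P=cloud("wrist"); z=P[...,2]; show(im,"wr1.png")
print("bench",np.nanmedian(z))
for a,b in((.056,.068),(.037,.047),(.075,.084)):
    [print(c,n,fmt(r),h.round(4)) for c,n,r,h in blobs((z>a)&(z<b),P,300)]
movep([.5,.15,.32],rot(0)); im,P=cloud("wrist"); z=P[...,2]; show(im,"wr2.png"); print("jig")
[print(c,n,fmt(r),h.round(4)) for c,n,r,h in blobs((z>.038)&(z<.05),P,300)]
print(sense()["time_s"])
```

```text
bench 0.0003455661883119965
[396.  98.] 474 [[598.0, -409.8], [68.6, 40.9], 8.05] 0.0628
[258. 177.] 3645 [[496.2, -238.2], [95.7, 66.0], 7.83] 0.0617
[363. 186.] 3333 [[485.5, -365.6], [66.3, 96.9], 88.7] 0.0618
[246.  38.] 6314 [[671.7, -218.0], [211.0, 61.3], 86.17] 0.0401
[29. 73.] 716 [[664.1, 116.0], [18.8, 133.0], 1.82] 0.0432
[177.  28.] 317 [[675.9, -149.0], [23.4, 22.8], 5.03] 0.0795
[238.  27.] 335 [[671.0, -218.4], [22.8, 22.2], 1.14] 0.0795
[302.  31.] 347 [[666.3, -288.1], [23.0, 22.5], 64.17] 0.0797
jig
[511.  65.] 2701 [[672.2, -209.0], [195.2, 61.2], 86.22] 0.0407
[215.  80.] 5119 [[567.7, 177.9], [209.1, 261.4], 1.87] 0.0436
[515. 180.] 331 [[506.2, -213.1], [51.1, 113.4], 65.91] 0.0438
3.6417
```

View pics/wr1.png

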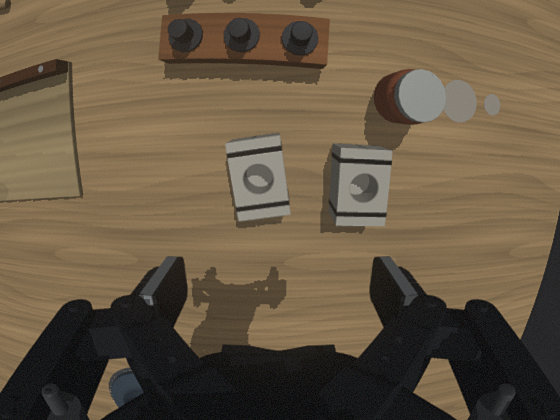

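```bash
cat >> h.py <<'E'
JIG=np.array([.5675,.178]); YJ=np.deg2rad(1.85)
RJ=np.array([[np.cos(YJ),-np.sin(YJ)],[np.sin(YJ),np.cos(YJ)]])
CORNER=JIG+RJ@[.087,.112]
def W(lx,ly,z): return np.append(CORNER+RJ@[lx,ly],z)          # corner frame -> world
def local(): p=sense()["position"]; return np.append(RJ.T@(p[:2]-CORNER),p[2])
def rel(dx,dy,dz,**k):
    p=sense()["position"]; return move_l(np.append(p[:2]+RJ@[dx,dy],p[2]+dz),**k)
def moulds(zt=.062,cam="wrist"):
    """(centre m, yaw rad, pixel) of each mould whose top is at height zt"""
    im,P=cloud(cam); out=[]
    for c,n,r,h in blobs(abs(P[...,2]-zt)<.006,P,300 if cam=="top" else 1500):
        w,l=r[1]; a=r[2] if w>l else r[2]-90
        if abs(max(w,l)-96)<8 and abs(min(w,l)-64)<6: out.append((np.array(r[0])/1000,np.deg2rad((a+90)%180-90),c))
    return im,out
def pick_mould(zt=.062):
    im,m=moulds(zt); m.sort(key=lambda e:-e[0][1]); c,a,px=m[0]
    print("moulds",[(np.round(e[0],4),round(e[1],3)) for e in m])
    command_gripper(.085,60); movep([*c,.2],rot(a)); move_l([*c,.060],feed=.1)
    command_gripper(.05,60); s=sense(); print("gap",s["finger_gap"],"t",s["time_s"])
    rel(0,0,.12)
def place(lx,ly):
    movep(W(lx,ly,.16),rot(YJ)); move_l(W(lx,ly,.078)); return rel(0,0,-.012,feed=.02,until_force=6)
E
python3 - <<'E'
from h import *
movep([.5,-.26,.32],rot(0)); pick_mould()
print("down",place(-.056,-.042),local())
print("x",rel(.025,0,0,feed=.03,until_force=12),local()); print("y",rel(0,.025,0,feed=.03,until_force=12),local(),sense()["wrist_force"])
E
```

```text
moulds [(array([ 0.4965, -0.2383]), np.float64(0.144)), (array([ 0.4854, -0.3659]), np.float64(-0.021))]
gap 0.06272139227531012 t 7.8667
down True [-0.05482497 -0.04152362  0.07288122]
x True [-0.04846155 -0.04086057  0.0729382 ]
y True [-0.04830469 -0.03141524  0.07335888] [-1.43931343 -2.82854811  4.53037511]
```

Run:
```python
from h import *
command_gripper(.074); rel(0,0,.15)
movep([.5,-.26,.32],rot(0)); pick_mould()
print("down",place(-.056,-.120),local())
print("x",rel(.025,0,0,feed=.03,until_force=12),local())
command_gripper(.073); rel(0,0,.12)
movep(W(-.15,-.1,.32),rot(YJ)); im,m=moulds(.074); show(im,"w3.png")
for c,a,px in m: print((RJ.T@(c-CORNER)).round(4),round(a-YJ,3),px)
print(sense()["time_s"])
```

```text
moulds [(array([ 0.4855, -0.3658]), np.float64(-0.023))]
gap 0.06294964812451055 t 19.075
down True [-0.05484444 -0.11966843  0.07291645]
x True [-0.04881256 -0.11920193  0.07297839]
[-0.0493 -0.1199] -0.007 [294.  90.]
[-0.0493 -0.0325] -0.0 [216.  91.]
25.5667
```

View pics/w3.png

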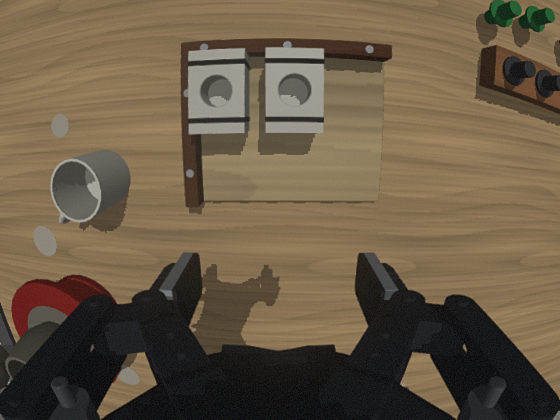

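The moulds stand at (216,91) and (294,90), both against the fence, with a gap of about 23 mm between them. Next I push the second one sideways.

```bash
cat > push.py <<'E'
from h import *
def look(tag=""):
    movep(W(-.15,-.1,.32),rot(YJ)); im,m=moulds(.074)
    for c,a,px in m: print((RJ.T@(c-CORNER)).round(4),round(a-YJ,3),px)
    print("t",sense()["time_s"]); return im,m
def push_y(lx=-.048,y0=-.195,travel=.07):
    y=YJ+np.pi/2
    try: movep(W(lx,y0,.16),rot(y))
    except Unreachable: y-=np.pi; movep(W(lx,y0,.16),rot(y))
    move_l(W(lx,y0,.055)); print("py",rel(0,travel,0,feed=.03,until_force=12),local(),sense()["wrist_force"])
    rel(0,-.02,0); rel(0,0,.11)
def push_x(ly,x0=-.14):
    movep(W(x0,ly,.16),rot(YJ)); move_l(W(x0,ly,.055)); print("px",rel(.06,0,0,feed=.03,until_force=12),local(),sense()["wrist_force"])
    rel(-.02,0,0); rel(0,0,.11)
E
python3 - <<'E'
from push import *
command_gripper(0); push_y(); im,m=look(); show(im,"w4.png")
E
```

```text
py True [-0.04806094 -0.14149393  0.05436546] [-0.36884581 -0.02650066  0.2898926 ]
t 32.675
```

View pics/w4.png

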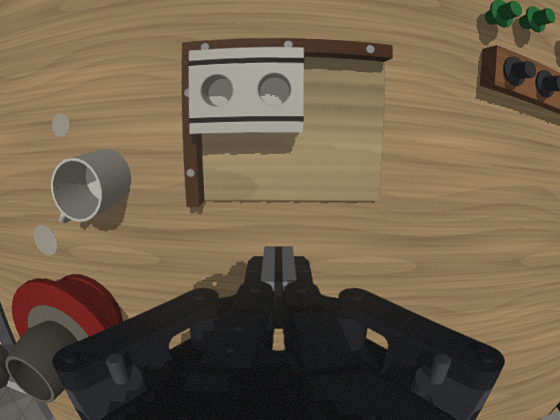

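The two blocks now touch in the corner, with mouths at (217,91) and (274,90). I press both ends and the side once more, then measure the row as one rectangle.

Run:
```python
from push import *
push_x(-.032); push_x(-.097); push_y(y0=-.165,travel=.04)
movep(W(-.15,-.1,.32),rot(YJ))
def row():
    im,P=cloud("wrist")
    for c,n,r,h in blobs(abs(P[...,2]-.074)<.006,P,1500): print("row",(RJ.T@(np.array(r[0])/1000-CORNER)).round(4),fmt(r),c)
    # mouths: deep points inside the blocks' outline
    L=(P[...,:2]-CORNER)@RJ
    deep=(P[...,2]<.055)&(L[...,0]>-.085)&(L[...,0]<-.015)&(L[...,1]<-.008)&(L[...,1]>-.12)
    for c,n,r,h in blobs(deep,P,100): print("mouth",(RJ.T@(np.array(r[0])/1000-CORNER)).round(4),c,n)
row()
movep(W(-.2,-.1,.28),rot(YJ)); row()
print(sense()["time_s"])
```

```text
px True [-0.11212094 -0.03220341  0.05442189] [-0.37687984  0.47912228  0.11435189]
px True [-0.11241097 -0.09690065  0.05412743] [ 0.44207092 -0.35690124  0.60847051]
py True [-0.04784638 -0.14150151  0.05481341] [-0.59210634 -0.20567175  0.21063894]
row [-0.0488 -0.0644] [[604.1, 226.8], [96.2, 130.1], 1.82] [246.  89.]
mouth [-0.0483 -0.0955] [274.  90.] 730
mouth [-0.0475 -0.0293] [218.  90.] 649
row [-0.0508 -0.0638] [[602.1, 227.3], [93.6, 129.5], 1.38] [242.  43.]
mouth [-0.0452 -0.0965] [273.  38.] 773
mouth [-0.0452 -0.028 ] [211.  40.] 692
46.0833
```

```bash
cat > stop.py <<'E'
from push import *
def stoppers():
    im,P=cloud("wrist"); g=[(np.array(r[0])/1000,c) for c,n,r,h in blobs(abs(P[...,2]-.08)<.005,P,150) if 18<min(r[1])<max(r[1])<30]
    return im,sorted(g,key=lambda e:-e[0][1])
def row(quiet=False):
    movep(W(-.15,-.1,.32),rot(YJ)); im,P=cloud("wrist")
    for c,n,r,h in blobs(abs(P[...,2]-.074)<.006,P,800): print("row",(RJ.T@(np.array(r[0])/1000-CORNER)).round(4),fmt(r),c)
    return im
def take(i):
    movep([.56,-.22,.30],rot(0)); im,g=stoppers(); print([(e[0].round(4),e[1]) for e in g]); c=g[i][0]
    command_gripper(.045,40); movep([*c,.16],rot(0)); move_l([*c,.076],feed=.08); command_gripper(.015,40); print("gap",sense()["finger_gap"])
    move_l([*c,.2]); return im
def seat(ly,lx=-.048):
    movep(W(lx,ly,.2),rot(YJ)); move_l(W(lx,ly,.118)); print("seat",rel(0,0,-.012,feed=.02,until_force=5),local(),sense()["wrist_force"])
    command_gripper(.04); rel(0,0,.1)
E
python3 - <<'E'
from stop import *
row(); im=take(0); show(im,"w5.png"); im2=row(); show(im2,"w6.png"); print(sense()["time_s"])
E
```

```text
row [-0.0489 -0.0641] [[604.1, 227.1], [96.4, 129.4], 1.65] [247.  92.]
[(array([ 0.6764, -0.1482]), array([211.,  75.])), (array([ 0.6716, -0.2177]), array([278.,  78.])), (array([ 0.6664, -0.2873]), array([345.,  84.]))]
gap 0.02278621755306675
row [-0.0491 -0.064 ] [[603.9, 227.2], [97.3, 129.9], 1.73] [245.  91.]
53.3917
```

View pics/w6.png

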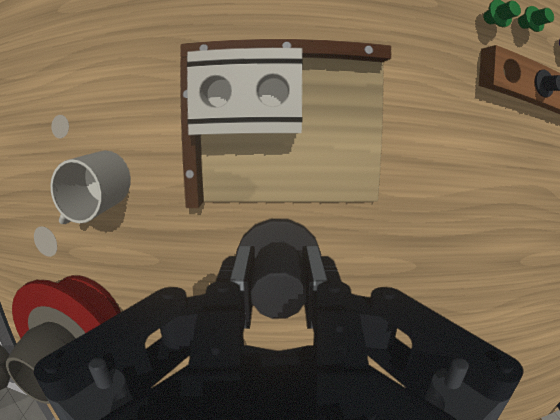

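The dark stopper is held in the fingers at (278,270), the row is undisturbed at (245,91), and the rack's left hole is empty at (512,72).

Run:
```python
from stop import *
seat(-.032); row(); take(0); row(); seat(-.0965); im=row(); show(im,"w7.png"); print(sense()["time_s"])
im,P=cloud("wrist")
[print((RJ.T@(np.array(r[0])/1000-CORNER)).round(4),fmt(r),h.round(4)) for c,n,r,h in blobs(abs(P[...,2]-.114)<.006,P,80)]
```

```text
seat True [-0.0471695  -0.03160945  0.11081958] [-0.99062625  0.12964368  4.38107536]
row [-0.0488 -0.0645] [[604.2, 226.7], [97.4, 129.7], 1.87] [247.  90.]
[(array([ 0.6712, -0.2181]), array([278.,  78.])), (array([ 0.6664, -0.2876]), array([345.,  84.]))]
gap 0.022619778082371055
row [-0.0487 -0.0643] [[604.3, 226.9], [97.5, 129.4], 1.33] [245.  91.]
seat True [-0.04718891 -0.09603151  0.11080329] [-0.93847862 -0.61650957  4.71570488]
row [-0.0491 -0.0645] [[603.9, 226.7], [96.4, 129.3], 1.85] [246.  91.]
67.5167
[-0.0471 -0.0963] [[606.8, 195.0], [22.6, 22.9], 45.95] 0.1136
[-0.0479 -0.0322] [[604.0, 259.0], [22.4, 23.2], 22.28] 0.1134
[-0.362   0.2382] [[281.3, 519.2], [57.4, 14.0], 74.88] 0.1141
```

View pics/w7.png

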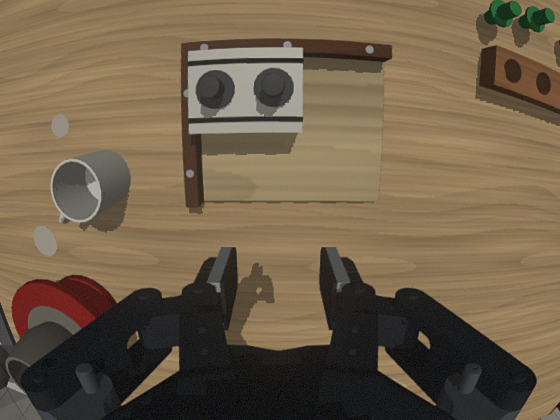

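Both stoppers are home at (215,88) and (273,87), with tops at 113.5 mm against 114 mm expected. The row is flush and the third stopper is still in the rack, so I hand in.

```bash
python3 -c "
from rig import *
print(finish_job())"
```

```text
the job is handed in; nothing more can be done
None
```

The job is handed in: both moulds present stand flush and close in the corner, each with a dark stopper fully home. The spare stopper is still in the rack, and the mug and jar were not touched. The run took about 68 s, and no verdict came back.

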